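# Flip the kickstand down and hold the child's bike upright

## Robot

A 6-joint arm with a two-finger parallel gripper is mounted at the origin on the work surface. World frame = base frame: x ahead of the robot, y to its left, z up, the work surface at z = 0. Lengths are in mm, angles in rad, forces in N, time in s.
With the tool pointing down it reaches from about 275 to 1000 mm from the base axis. Payload 8.4 kg.
Tool frame: the origin (TCP) lies between the finger pads; the fingertips stand 22 mm ahead of it and the grasp point (between the pads) lies 3 mm ahead of it (r.nose_length is the distance from the TCP to the fingertips, in mm); z points along the fingers, y is the direction in which the jaws open and shut (so a half turn about z gives the same grasp; the last joint's range is limited). The gripper opens to 85 mm and grips with 20 to 120 N. Pads are 22 mm wide; open, the fingers measure 114 mm over their backs; the gripper's body (76 mm by 85 mm) begins 54 mm behind the grasp point. The pads swing forward as they close: fully open they stand 13 mm farther back than shut.
Start: joints at [1.249, 0.353, 1.633, -0, 1.155, -0.002], TCP at [196.484, 593.315, 253.281] pointing down, gripper open.
Joint ranges: [-2.63, 2.63], [-0.92, 2.1], [0.06, 2.66], [-1.3, 4.44], [0, 2.69], [-3.02, 3.02]. Speed limits (rad/s): [2.22, 2.22, 2.79, 3.14, 3.14, 3.14].

## Interface

Orientations are given as [roll, pitch, yaw] about the fixed x, y, z axes, in that order (R = Rz(yaw) Ry(pitch) Rx(roll)).
In Python, from rig import r, viewer, order gives the robot as it stands.
- The arm moves only by the shell command python3 -m inch 'ROWS' [FORCE]. ROWS is JSON, a list of rows, each a list of 7 numbers: the opening, from 0 (shut) to 1 (fully open), then the shift along the tool's x, y, z in mm, then the turn, a rotation vector about the tool's x, y, z in degrees. A call has 1 to 8 rows; each row shifts and turns the pose as measured when the row begins, along the tool's axes as they then stand; what a row does not reach is not made up. A row lasts 1/10 s, in which the tool goes at most 50 mm and 8.59 degrees, less where a joint would pass 70% of its speed; a pose out of reach is approached as far as the arm can. A call is refused whole if a number of a shift passes 50 or a number of a turn 8.59, either way. A call with a gripper value outside its range is refused whole. The fingers move at their own pace and stop on an object; FORCE is the grip in N (left out, the last holds). Time passes only in rows, so rows that do not move let the fingers close. It gives the time, the measured TCP pose, the force and the opening at its end, in the units of the state.
- r.sense(): the state, without advancing time (a new reading comes with each control period).
- viewer.grab_frame(name): name is "scene" or "top" or "wrist"; returns the picture (384x512x3 uint8, red, green, blue); there is no depth.
- viewer.camera_params(name): a dict with "intrinsics" (3x3 intrinsics, pixels), "pose" (4x4, takes a point from camera to world coordinates); the wrist camera has in their place "T_tool_cam" (4x4, takes a point from camera to tool coordinates, whose origin is the TCP and whose axes are the flange's). Camera axes: x right, y up, looking along -z (the intrinsics and any distortion apply to the point x, -y, -z); pixel columns grow to the right and rows downward; lengths in mm; the calibration is good to about 2 mm. A picture is of the moment at which its call begins: read the wrist's pose just before it. camera_params takes no time and is no camera call.
- order.sign_off(): hands the job in, once; it reports no verdict.
The state is a dict: "clock": time; "qpos": joint angles; "qvel": joint speeds; "joint_efforts": joint torques, N m; "eef_pos": TCP position; "tcp_rot": TCP orientation; "contact_force": force on the tool from outside, world axes, zero at the start; "wrist_torque": the same for the moment, N m; "opening": opening from 0.0 (shut) to 1.0 (fully open).
Only numpy, scipy, OpenCV 4.12 (cv2) and the standard library are available. Lean on these libraries where they do the work, as an engineer would, in place of code of your own. Each camera call takes 0.05 s, during which the arm holds its last target.

## Task

A spring kickstand has just been fitted to the rear axle of the small red bike that leans on the yellow pail. Flip the stand all the way down, over its spring's centre, then take hold of the bike, bring it upright off the pail with both tyres staying where they stand on the bench, and finish while still gripping it: hold it upright and still, off the pail and with the stand's foot clear of the bench, and do not let go, because I am about to set the stand's length to that gap. Do not shift the pail or anything else on the bench.

Things in the scene. Friction and masses are not known exactly. Their poses are not given: they have to be found in the camera images.
- bike: Child's 12-inch bike, red frame, about 3.2 kg, loose, brakes shut so the wheels do not roll; starts leaning 10 to 12 deg to its right (away from the robot) on the pail's rim. Origin: on the tyre line at bench level, between the wheels. Axes: +y to the front wheel, +x to its right, +z up in the wheel plane (upright = z vertical). It tips about the tyre line; on its stand it leans 6 deg left.
- tube_grip (a point): Point on the axis of the main tube, (0, 0.065, 0.269) in the bike's frame; grip here from above across the tube, fingers closing along the bike's x. Tube: round, red, 34 mm thick, from (0, -0.08, 0.19) up to (0, 0.205, 0.345), between saddle and head tube.
- saddle_nose (a point): Front tip of the black saddle, (0, -0.065, 0.343) in the bike's frame: 28 mm thick, 46 mm wide here, 105 mm wide at its back end 180 mm behind; top of the saddle 357 mm.
- steerer_top (a point): Top of the bare steerer tube (handlebar is off), (0, 0.178, 0.433) in the bike's frame; 26 mm thick, below it the red head tube, 42 mm thick, from (0, 0.192, 0.392) down to (0, 0.217, 0.318).
- stand (a joint): Kickstand hinge, rad: 0 = folded back beside the rear wheel (start), 1.945 = fully down on its stop. An over-centre spring drives the leg to the nearer end: it resists with about 0.6 Nm (5 N at the foot) when folded, falling evenly to nothing at the centre, 0.97 rad; past it the spring throws the leg down by itself in about a second.
- stand_pivot (a point): Pivot of the kickstand, on the bike's left (robot's) side, (-0.066, -0.292, 0.134) in the bike's frame. Hinge axis (0.990, 0.099, -0.105) in the bike's frame; right-handed turning opens it: the foot goes down, then forward. This point's axes turn with the leg and equal the bike's at joint 0.
- stand_foot (a point): End of the kickstand leg, centre of its round rubber foot (18 mm thick, last 31 mm; above it a round grey bar 13 mm thick). 123 mm from the pivot; in the bike's frame (-0.081, -0.412, 0.159) folded, (-0.109, -0.273, 0.020) down. Its centre is 9 mm up when it stands on the bench, 20 mm up with the bike upright.
- rear_tyre (a point): Lowest point of the rear tyre's tread, (0, -0.27, 0) in the bike's frame. Tyre 296 mm in diameter, 44 mm wide, round tread; axle at (0, -0.27, 0.148), its ends 60 mm either side.
- front_tyre (a point): Lowest point of the front tyre's tread, (0, 0.28, 0) in the bike's frame. Tyre as the rear one; axle at (0, 0.28, 0.148).
- pail: Full yellow 10-litre oil pail, 9 kg, loose, 260 mm in diameter at the lid rim (z 219 to 245 mm), 244 mm below, 245 mm high; origin at the centre of its underside. The bike leans on it from the robot's side. Leave it where it is.
- grease_tin: Bystander: a grease tin with a steel lid and green band, 68 mm in diameter, 65 mm high; origin at the centre of its underside.
- hammer: Bystander: a hammer of 280 mm lying on the bench along its x; origin under its middle.
- socket_case: Bystander: an orange socket-set case 130 x 230 x 51 mm; origin at the centre of its underside.
- spray_can: Bystander: an upright spray can 60 mm in diameter, 170 mm high, with a blue band; origin at the centre of its underside.

How it is judged (in metres and radians):
On the way, in this order (a step that is already met when the one before it is completed fails the run):
1. the kickstand is flipped fully down (value of joint stand above 1.8 rad), for 0.2 s.
2. the bike is brought upright in the grip, off the pail, the stand's foot clear of the bench (angle between bike's own z axis and vertical below 0.05 rad and value of joint stand above 1.8 rad and contact force between the fingers and bike above 5 N and contact force between bike and pail below 0.1 N and height (world z) of stand_foot above 0.012 m), for 0.3 s.
At the end, for the whole second after the job is handed in: Fingers still grip the bike (over 5 N); bike upright within 0.05 rad, still, not touching the pail; stand fully down (joint over 1.8 rad), its foot centre over 12 mm above the bench; both tyre treads below 12 mm (all of step 2 and height (world z) of each of rear_tyre, front_tyre below 0.012 m and linear speed of bike below 0.03 m/s and angular speed of bike below 0.15 rad/s); the arm keeps its last pose, push and grip.
It fails at once if the bike falls over (tilts more than 0.35 rad) (angle between bike's own z axis and vertical above 0.35 rad).
It fails at once if a tyre is lifted more than 20 mm or shifted more than 60 mm (height (world z) of any of rear_tyre, front_tyre above 0.02 m or distance of any of rear_tyre, front_tyre from where it was at the start of the episode above 0.06 m).
It fails at once if the pail or a bystander is shifted more than 30 mm (distance of any of pail, grease_tin, hammer, socket_case, spray_can from where it was at the start of the episode above 0.03 m).
It also fails if it takes over 64 s, if anything falls off the work surface, if the arm or the gripper's body presses on something with over 40 N, if the wrist force passes 120 N, or if a joint passes its speed limit or range.

## Working session

There is one attempt and no reset: what is moved stays moved. The work goes in short steps, Python scripts to look and compute and a shell command to move; the robot and the scene stay as the last step left them, time stands still between calls to the robot, and variables do not carry over. Pictures are saved under pics/ and viewed, and the job is handed in when it is done.

```bash
ls; mkdir -p pics; python3 - <<'E'
from rig import r, viewer, order
import cv2, numpy as np
np.set_printoptions(precision=3,suppress=True)
for n in ["scene","top","wrist"]:
    im=viewer.grab_frame(n); cv2.imwrite(f"pics/{n}0.png",im[:,:,::-1])
    print(n,viewer.camera_params(n))
print(r.sense())
E
```

```text
pics
scene {'intrinsics': array([[372.772,   0.   , 259.187],
       [  0.   , 372.772, 187.434],
       [  0.   ,   0.   ,   1.   ]]), 'pose': array([[   0.656,    0.712,   -0.249,  243.914],
       [  -0.754,    0.621,   -0.213, -345.409],
       [   0.003,    0.327,    0.945, 1510.555],
       [   0.   ,    0.   ,    0.   ,    1.   ]])}
top {'intrinsics': array([[440.401,   0.   , 249.399],
       [  0.   , 440.401, 192.017],
       [  0.   ,   0.   ,   1.   ]]), 'pose': array([[   0.013,    0.997,   -0.076,  464.623],
       [  -1.   ,    0.015,    0.022,  -35.719],
       [   0.024,    0.076,    0.997, 1743.299],
       [   0.   ,    0.   ,    0.   ,    1.   ]])}
wrist {'intrinsics': array([[279.131,   0.   , 257.468],
       [  0.   , 279.131, 193.629],
       [  0.   ,   0.   ,   1.   ]]), 'T_tool_cam': array([[  -0.002,    0.956,    0.293,   75.825],
       [   1.   ,    0.002,   -0.001,    0.622],
       [  -0.001,    0.293,   -0.956, -121.326],
       [   0.   ,    0.   ,    0.   ,    1.   ]])}
{'clock': 0.15, 'qpos': array([ 1.249,  0.354,  1.634,  0.   ,  1.155, -0.002]), 'qvel': array([ 0.001, -0.003,  0.   , -0.   ,  0.001, -0.   ]), 'joint_efforts': array([ -0.   , -60.564, -34.234,  -0.   ,   0.006,   0.   ]), 'eef_pos': array([196.384, 593.   , 252.736]), 'tcp_rot': array([-3.141, -0.   ,  2.822]), 'contact_force': array([-0.62 , -0.578,  0.623]), 'wrist_torque': array([ 0.048, -0.003, -0.018]), 'opening': 0.9994034196090944}
```

View pics/scene0.png

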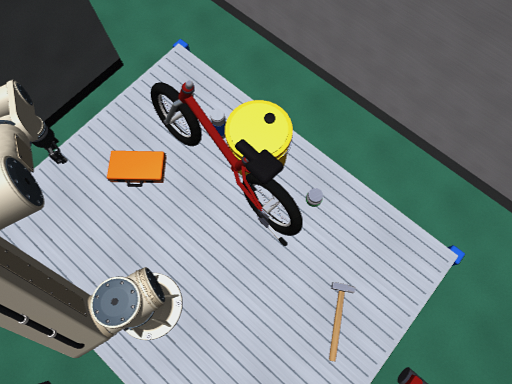

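View pics/top0.png

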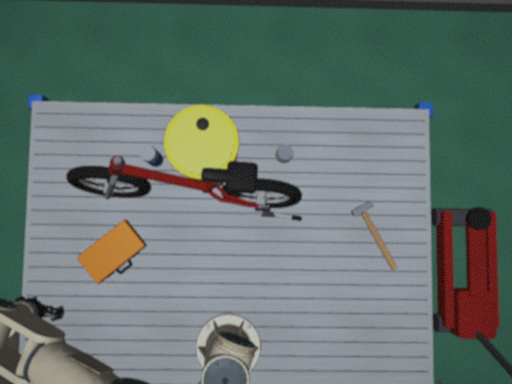

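View pics/wrist0.png

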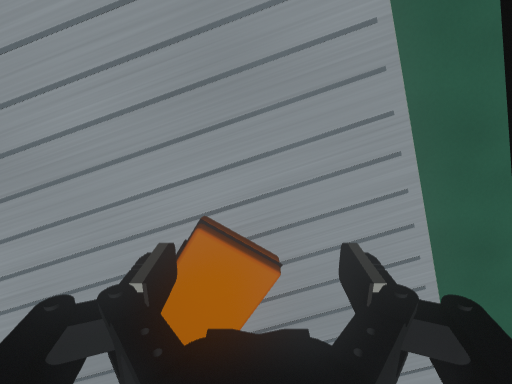

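The scene and top views show the bike with its front wheel to +y at top px (110,182), and its rear wheel at (265,193). The pail is at (201,142), and the stand's foot at about (297,218) in top and (283,241) in scene. I'll enlarge crops next.

```bash
python3 - <<'E'
import cv2
a=cv2.imread("pics/top0.png")[140:240,60:310]; cv2.imwrite("pics/t0c.png",cv2.resize(a,None,fx=3.2,fy=3.2,interpolation=cv2.INTER_CUBIC))
a=cv2.imread("pics/scene0.png")[70:260,140:340]; cv2.imwrite("pics/s0c.png",cv2.resize(a,None,fx=3,fy=3,interpolation=cv2.INTER_CUBIC))
E
```

```text
(no output)
```

View pics/t0c.png

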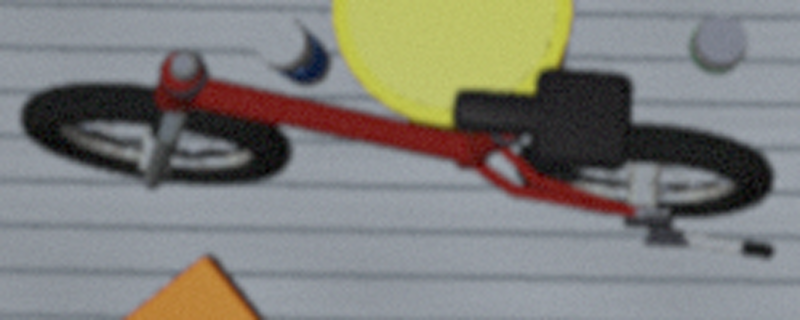

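View pics/s0c.png

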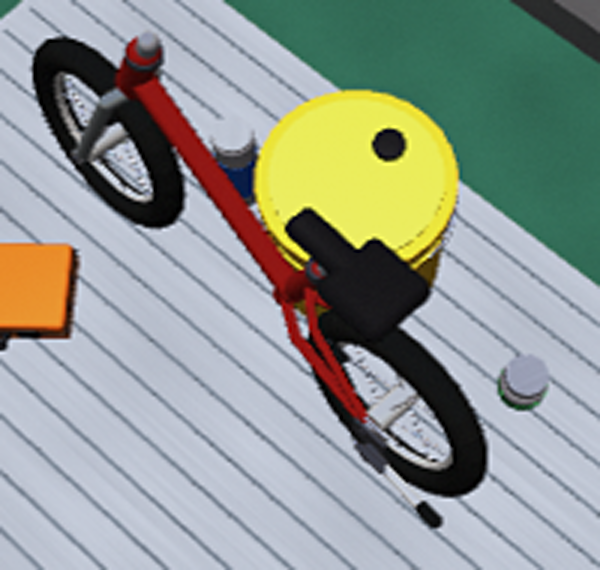

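```bash
cat > h.py <<'E'
import numpy as np, cv2
from scipy.optimize import least_squares
from scipy.spatial.transform import Rotation as Ro
np.set_printoptions(precision=3,suppress=True)
from rig import r, viewer, order
def proj(n,P):
    c=viewer.camera_params(n);K=c["intrinsics"];T=c["pose"]
    p=(np.asarray(P,float)-T[:3,3])@T[:3,:3]
    p=p*[1,-1,-1]; q=p@K.T
    return q[:,:2]/q[:,2:]
def pose(v):  # x,y(mm),yaw,lean right
    return Ro.from_euler('z',v[2])*Ro.from_euler('y',v[3]), np.array([v[0],v[1],0])
def fit(obs,v0):
    def f(v):
        R,t=pose(v);e=[]
        for n,b,uv in obs: e.append((proj(n,[R.apply(np.array(b)*1000)+t])[0]-uv))
        return np.concatenate(e)
    s=least_squares(f,v0,loss='soft_l1',f_scale=2.0); return s.x,f(s.x).reshape(-1,2)
E
python3 - <<'E'
from h import *
t=lambda x,y:(60+x/3.2-.5+.16,140+y/3.2-.34); s=lambda x,y:(140+x/3-.33,70+y/3-.33)
B=dict(st=(0,.178,.433),foot=(-.0795,-.40,.1565),sbr=(.0525,-.245,.352),sbl=(-.0525,-.245,.352),nose=(0,-.065,.345))
o=[("top",B['st'],t(187,70)),("top",B['foot'],t(759,248)),("top",B['sbr'],t(632,74)),("top",B['sbl'],t(632,165)),("top",B['nose'],t(457,108)),
("scene",B['st'],s(148,44)),("scene",B['foot'],s(429,514)),("scene",B['sbr'],s(428,288)),("scene",B['sbl'],s(373,338)),("scene",B['nose'],s(300,222)),
("top",(0,.28,.148),t(158,138)),("top",(0,-.27,.148),t(665,183))][:10]
v,e=fit(o,[450,100,0.,.19]); print(v,np.degrees(v[2:]));print(e)
R,tt=pose(v)
for n,b in dict(grip=(0,.065,.269),piv=(-.066,-.292,.134),foot=(-.081,-.412,.159),rt=(0,-.27,0),ft=(0,.28,0),rax=(0,-.27,.148)).items():
    P=R.apply(np.array(b)*1000)+tt; print(n,P,proj("top",[P])[0],proj("scene",[P])[0])
# pail: yellow lid centre
for n in("top","scene"):
    im=cv2.imread(f"pics/{n}0.png");h=cv2.cvtColor(im,cv2.COLOR_BGR2HSV);m=cv2.inRange(h,(22,120,120),(35,255,255))
    c=max(cv2.findContours(m,0,1)[0],key=cv2.contourArea);print(n,cv2.boundingRect(c))
E
```

```text
[549.303 154.773  -0.031   0.23 ] [-1.75  13.202]
[[ 0.276 -0.717]
 [ 0.485  0.434]
 [ 0.87  -1.724]
 [-0.167  0.739]
 [-1.097  1.071]
 [-1.12  -0.678]
 [-0.208  0.549]
 [ 2.755 -0.431]
 [ 1.034  1.174]
 [-3.274 -1.278]]
grip [612.693 217.867 261.891] [164.319 180.355] [209.156 132.778]
piv [ 506.749 -136.063  145.532] [266.843 214.194] [261.956 221.868]
foot [ 494.195 -255.736  173.297] [300.776 217.978] [284.833 243.829]
rt [ 541.058 -115.101   -0.   ] [259.335 206.394] [263.192 220.966]
ft [557.853 434.643   0.   ] [119.91  200.147] [172.85  139.728]
rax [ 574.842 -116.133  144.089] [261.544 195.421] [269.683 205.491]
top (164, 105, 75, 75)
scene (225, 100, 68, 60)
```

```bash
python3 -m inch '[[0,0,0,-12,0,0,8.5],[0,0,0,-12,0,0,8.5],[0,0,0,-12,0,0,8.5],[0,0,0,-12,0,0,8.5],[0,0,0,-12,0,0,8.5],[0,0,0,-12,0,0,8.5],[0,0,0,-12,0,0,8.5],[0,0,0,-12,0,0,8.5]]'
```

```text
clock: 0.95
eef_pos: [195.6, 590.8, 347.1]
tcp_rot: [-3.138, 0.01, 1.618]
contact_force: [-0.5, -0.0, 0.1]
opening: -0.002
```

```bash
python3 -m inch '[[0,-50,15,0,0,0,2.7],[0,-50,15,0,0,0,0],[0,-50,15,0,0,0,0],[0,-50,15,0,0,0,0],[0,-50,15,0,0,0,0],[0,-50,15,0,0,0,0],[0,-50,15,0,0,0,0],[0,-50,15,0,0,0,0]]'; python3 -m inch '[[0,-50,10,0,0,0,0],[0,-50,10,0,0,0,0],[0,-50,10,0,0,0,0],[0,-50,10,0,0,0,0],[0,-50,10,0,0,0,0],[0,-50,10,0,0,0,0],[0,-50,10,0,0,0,0],[0,-50,10,0,0,0,0]]'
```

```text
clock: 1.75
eef_pos: [309.6, 207.2, 349.0]
tcp_rot: [-3.14, 0.008, 1.572]
contact_force: [2.1, 0.3, 0.2]
opening: 0.001
clock: 2.55
eef_pos: [384.2, -186.1, 353.2]
tcp_rot: [3.137, 0.007, 1.573]
contact_force: [1.5, 1.0, 0.2]
opening: 0.002
```

```bash
python3 - <<'E'
from h import *
s=r.sense();print(s["eef_pos"],s["tcp_rot"])
im=viewer.grab_frame("wrist");cv2.imwrite("pics/w1.png",im[:,:,::-1])
np.savez("w1.npz",p=s["eef_pos"],q=s["tcp_rot"])
E
```

```text
[ 384.209 -186.134  353.249] [3.137 0.007 1.573]
```

View pics/w1.png

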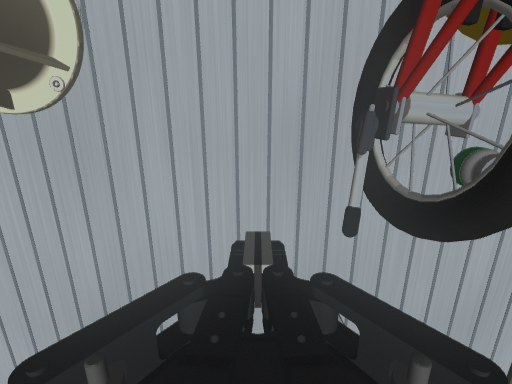

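The first wrist view shows the foot at about (351,222), its end at (350,235), and the pivot block near (370,128). I'll take a second view from a shifted spot to triangulate.

```bash
python3 -m inch '[[0,-45,40,0,0,0,0],[0,-45,40,0,0,0,0],[0,0,0,0,0,0,0]]'; python3 - <<'E'
from h import *
s=r.sense();print(s["eef_pos"],s["tcp_rot"])
im=viewer.grab_frame("wrist");cv2.imwrite("pics/w2.png",im[:,:,::-1])
np.savez("w2.npz",p=s["eef_pos"],q=s["tcp_rot"])
E
```

```text
clock: 2.9
eef_pos: [449.3, -267.7, 353.4]
tcp_rot: [3.137, 0.012, 1.564]
contact_force: [-0.2, 1.2, 0.0]
opening: 0.001
[ 449.306 -267.686  353.398] [3.137 0.012 1.564]
```

View pics/w2.png

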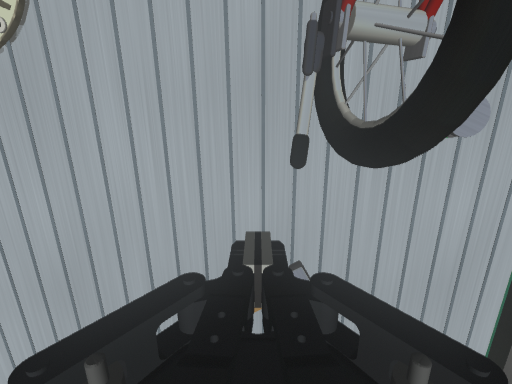

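In the second view the foot runs from (301,135) to (299,167). I'll triangulate it and refit the bike.

```bash
cat >> h.py <<'E'
def wcam(f):
    d=np.load(f); T=np.eye(4);T[:3,:3]=Ro.from_euler('xyz',d['q']).as_matrix();T[:3,3]=d['p']
    c=viewer.camera_params("wrist");return c["intrinsics"],T@c["T_tool_cam"]
def cam(n):
    if n.endswith('npz'): return wcam(n)
    c=viewer.camera_params(n);return c["intrinsics"],c["pose"]
def proj(n,P):
    K,T=cam(n);p=((np.asarray(P,float)-T[:3,3])@T[:3,:3])*[1,-1,-1];q=p@K.T
    return q[:,:2]/q[:,2:]
def ray(n,uv):
    K,T=cam(n);d=np.linalg.solve(K,[*uv,1])*[1,-1,-1];d=T[:3,:3]@d
    return T[:3,3],d/np.linalg.norm(d)
def tri(obs):
    A=np.zeros((3,3));b=np.zeros(3);L=[ray(*o) for o in obs]
    for c,d in L: M=np.eye(3)-np.outer(d,d);A+=M;b+=M@c
    X=np.linalg.solve(A,b);return X,[np.linalg.norm((np.eye(3)-np.outer(d,d))@(X-c)) for c,d in L]
E
python3 - <<'E'
from h import *
t=lambda x,y:(60+x/3.2-.34,140+y/3.2-.34); s=lambda x,y:(140+x/3-.33,70+y/3-.33)
print("end",tri([("w1.npz",(350,236)),("w2.npz",(299,167))]))
print("start",tri([("w1.npz",(354,207)),("w2.npz",(301.5,134))]))
print("mid4",tri([("w1.npz",(352,221)),("w2.npz",(300,150)),("top",t(759,248)),("scene",s(429,514))]))
print("steer",tri([("top",t(187,70)),("scene",s(148,44))]))
print("nose",tri([("top",t(457,108)),("scene",s(300,222))]))
for n,b in(("top",(201.5,142.5)),("scene",(258.5,131))): c,d=ray(n,b);print(n,c+d*(245-c[2])/d[2])
mid=(-.0791,-.397,.156)
o=[("top",(0,.178,.433),t(187,70)),("scene",(0,.178,.433),s(148,44)),("top",mid,t(759,248)),("scene",mid,s(429,514)),("w1.npz",mid,(352,221)),("w2.npz",mid,(300,150)),("top",(.0525,-.245,.352),t(632,74)),("top",(-.0525,-.245,.352),t(632,165))]
v,e=fit(o,[550,150,0,.2]);print(v,np.degrees(v[2:]));print(e)
E
```

```text
end (array([ 494.584, -256.289,  173.497]), [np.float64(0.543854791283265), np.float64(0.5438547912833881)])
start (array([ 496.545, -220.922,  170.408]), [np.float64(0.3568715096750512), np.float64(0.35687150967506087)])
mid4 (array([ 497.834, -241.523,  163.249]), [np.float64(0.5344749604965939), np.float64(2.6942060427945425), np.float64(1.6062380022218534), np.float64(1.410503630136182)])
steer (array([654.581, 330.752, 414.649]), [np.float64(2.7129684081074386), np.float64(2.712968408107541)])
nose (array([633.952,  83.923, 316.979]), [np.float64(2.706162213996529), np.float64(2.7061622139963677)])
top [746.935  97.289 245.   ]
scene [746.087  89.778 245.   ]
[551.98  156.193  -0.033   0.222] [-1.891 12.706]
[[-0.236 -0.587]
 [-1.542 -0.933]
 [-0.828  0.252]
 [-1.089 -0.351]
 [ 0.005  0.104]
 [ 0.     1.149]
 [ 0.509 -1.536]
 [-0.632  1.04 ]]
```

```bash
cat > leg.py <<'E'
from h import *
v=[551.5,155.5,-.032,.215]
R,t=pose(v);piv=np.array([-66,-292,134.]);ax=np.array([.99,.099,-.105]);ax/=np.linalg.norm(ax)
f0=np.array([-81,-412,159.])-piv
corr=np.array([494.5,-256.3,172.])-(R.apply(f0+piv)+t);
def tip(q,rr=.8,off=9):
    d=Ro.from_rotvec(ax*q).apply(f0);n=np.cross(d,ax);n/=np.linalg.norm(n)
    return R.apply(piv+d*rr+n*off)+t+corr, R.apply(n), R.apply(d)
if __name__=="__main__":
    print("corr",corr)
    for q in [0,.3,.6,.9,1.1,1.3,1.945]:
        p,n,d=tip(q);th=max(0,q-.2);z=np.array([0,np.sin(th),-np.cos(th)])
        print(q,"tip",p,"n",n,"theta",np.degrees(th),"tcp",p-22*z)
    s=r.sense();print(s["eef_pos"],s["tcp_rot"])
E
python3 leg.py
```

```text
corr [ 1.371 -1.457 -0.62 ]
0 tip [ 499.804 -230.719  174.908] n [0.297 0.184 0.937] theta 0.0 tcp [ 499.804 -230.719  196.908]
0.3 tip [ 491.063 -234.407  147.708] n [ 0.32  -0.114  0.941] theta 5.729577951308231 tcp [ 491.063 -236.604  169.598]
0.6 tip [ 481.819 -229.508  120.868] n [ 0.314 -0.402  0.86 ] theta 22.91831180523293 tcp [ 481.819 -238.076  141.132]
0.9 tip [ 472.897 -216.46    96.786] n [ 0.28  -0.654  0.703] theta 40.10704565915762 tcp [ 472.897 -230.632  113.612]
1.1 tip [ 467.524 -203.781   83.341] n [ 0.243 -0.791  0.562] theta 51.5662015617741 tcp [ 467.524 -221.014   97.016]
1.3 tip [ 462.866 -188.491   72.623] n [ 0.197 -0.896  0.399] theta 63.02535746439056 tcp [ 462.866 -208.098   82.602]
1.945 tip [ 454.661 -129.103   60.856] n [ 0.005 -0.98  -0.2  ] theta 99.98113525032866 tcp [ 454.661 -150.77    57.043]
[ 447.593 -265.814  353.33 ] [3.138 0.01  1.564]
```

```bash
python3 -m inch '[[0,12,17,40,0,0,0],[0,12,17,40,0,0,0],[0,11,17,40,0,0,0],[0,0,0,10,0,0,0],[0,0,0,0,0,0,0]]'; python3 - <<'E'
from h import *
s=r.sense();print(s["eef_pos"],s["tcp_rot"],s["contact_force"])
im=viewer.grab_frame("wrist");cv2.imwrite("pics/w3.png",im[:,:,::-1])
E
```

```text
clock: 3.45
eef_pos: [498.8, -229.7, 221.2]
tcp_rot: [3.138, 0.011, 1.564]
contact_force: [-0.7, 0.3, 0.3]
opening: 0.002
[ 498.78  -229.675  221.153] [3.138 0.011 1.564] [-0.69   0.265  0.348]
```

View pics/w3.png

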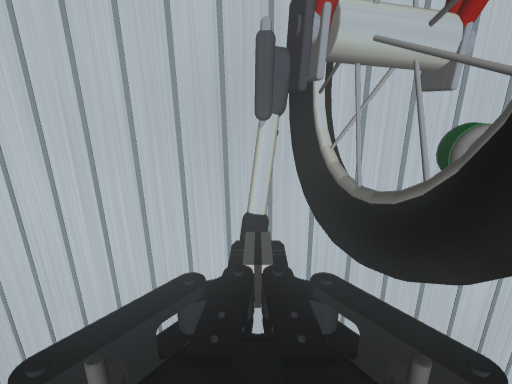

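The wrist view shows the closed fingertips straight over the leg, with the leg running (268,120) to (255,215). I'll press down now.

```bash
python3 -m inch '[[0,0,0,12,0,0,0],[0,0,0,10,0,0,0],[0,-1,-2,9,0,2,0],[0,-2,-3,10,0,2,0],[0,-2,-3,10,0,2,0],[0,0,-3,10,0,4,0]]'; python3 - <<'E'
from h import *
s=r.sense();print(s["eef_pos"],s["tcp_rot"],s["contact_force"])
im=viewer.grab_frame("wrist");cv2.imwrite("pics/w4.png",im[:,:,::-1])
E
```

```text
clock: 4.1
eef_pos: [490.6, -237.2, 167.7]
tcp_rot: [3.122, -0.158, 1.568]
contact_force: [-2.5, -3.4, 4.8]
opening: 0.002
[ 490.595 -237.235  167.749] [ 3.122 -0.158  1.568] [-2.453 -3.369  4.797]
```

View pics/w4.png

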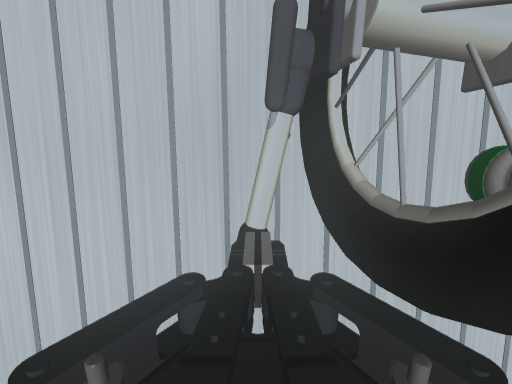

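```bash
python3 -m inch '[[0,-3,-3,9,0,4.7,0],[0,-3,-3,9,0,4.7,0],[0,-3,-3,9,0,4.7,0],[0,-2.5,-3,9,0,5.5,0]]'; python3 - <<'E'
from h import *
s=r.sense();print(s["eef_pos"],s["tcp_rot"],s["contact_force"])
im=viewer.grab_frame("wrist");cv2.imwrite("pics/w5.png",im[:,:,::-1])
E
```

```text
clock: 4.55
eef_pos: [480.5, -239.8, 132.9]
tcp_rot: [3.111, -0.51, 1.577]
contact_force: [-0.5, 0.3, 3.1]
opening: -0.002
[ 480.456 -239.765  132.898] [ 3.111 -0.51   1.577] [-0.545  0.332  3.069]
```

View pics/w5.png

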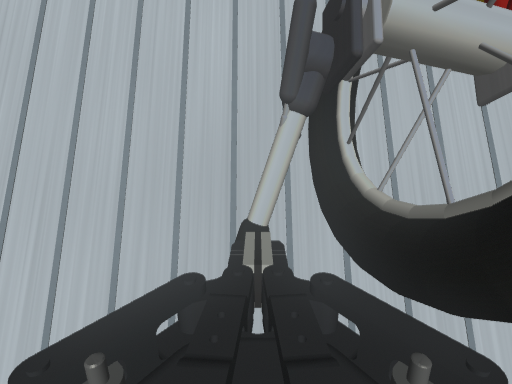

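```bash
python3 -m inch '[[0,-1.5,-3,10,0,4.5,0],[0,-1.5,-3,10,0,4.5,0],[0,-1,-3,10,0,3,0],[0,-1,-3,10,0,2,0],[0,0,-2,10,0,2,0],[0,0,0,0,0,0,0]]'; python3 - <<'E'
from h import *
s=r.sense();print(s["eef_pos"],s["tcp_rot"],s["contact_force"])
im=viewer.grab_frame("wrist");cv2.imwrite("pics/w6.png",im[:,:,::-1])
E
```

```text
clock: 5.2
eef_pos: [466.0, -216.1, 87.0]
tcp_rot: [3.11, -0.791, 1.58]
contact_force: [0.8, 0.7, -0.2]
opening: -0.002
[ 466.017 -216.098   86.982] [ 3.11  -0.791  1.58 ] [ 0.786  0.735 -0.191]
```

View pics/w6.png

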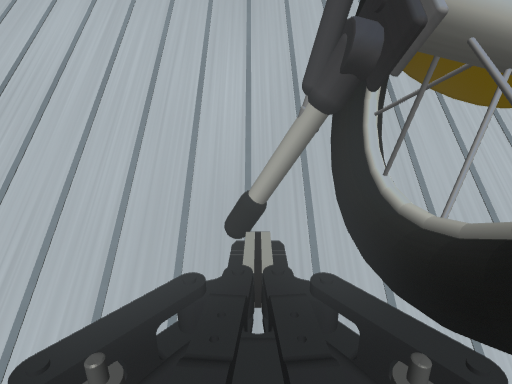

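```bash
python3 -m inch '[[0,0,0,-20,0,0,0],[0,0,0,-20,0,-4,0],[0,0,0,-20,0,-8,0],[0,0,0,-20,0,-8,0],[0,0,0,-20,0,-8,0],[0,0,-10,-20,0,-8,0],[0,0,-10,-30,0,-8,0],[0,0,-10,-30,0,0,0]]'; python3 - <<'E'
from h import *
s=r.sense();print(s["eef_pos"],s["tcp_rot"],s["contact_force"])
np.savez("w7.npz",p=s["eef_pos"],q=s["tcp_rot"])
im=viewer.grab_frame("wrist");cv2.imwrite("pics/w7.png",im[:,:,::-1])
E
```

```text
clock: 6.05
eef_pos: [433.6, -289.6, 252.4]
tcp_rot: [3.11, 0.019, 1.557]
contact_force: [1.2, -0.2, -0.5]
opening: 0.001
[ 433.648 -289.582  252.385] [3.11  0.019 1.557] [ 1.248 -0.219 -0.483]
```

View pics/w7.png

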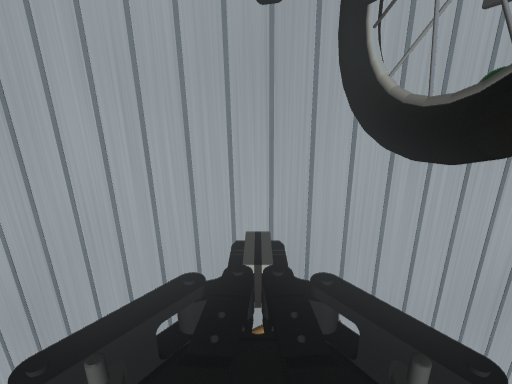

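```bash
python3 -m inch '[[0.8,30,-5,-40,0,0,0],[0.8,45,-5,-40,0,0,0],[0.8,50,0,-40,0,0,0],[0.8,50,0,-40,0,0,0],[0.8,50,0,-20,0,0,0],[0.8,10,0,0,0,0,0]]'; python3 - <<'E'
from h import *
s=r.sense();print(s["eef_pos"],s["tcp_rot"],s["contact_force"],s["opening"])
np.savez("w8.npz",p=s["eef_pos"],q=s["tcp_rot"])
im=viewer.grab_frame("wrist");cv2.imwrite("pics/w8.png",im[:,:,::-1])
im=viewer.grab_frame("scene");cv2.imwrite("pics/s8.png",im[:,:,::-1])
E
```

```text
clock: 6.7
eef_pos: [422.6, -86.5, 410.9]
tcp_rot: [3.087, 0.025, 1.553]
contact_force: [0.8, 0.6, -0.2]
opening: 0.801
[422.612 -86.534 410.857] [3.087 0.025 1.553] [ 0.844  0.606 -0.214] 0.8006813155939602
```

View pics/w8.png

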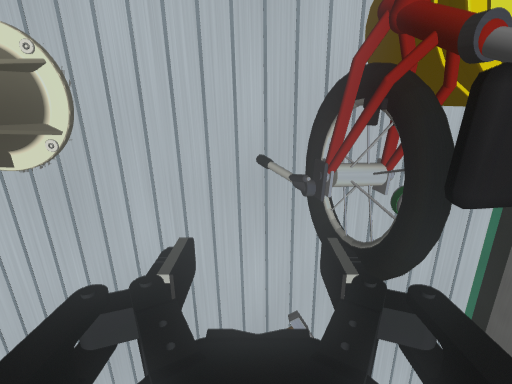

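View pics/s8.png

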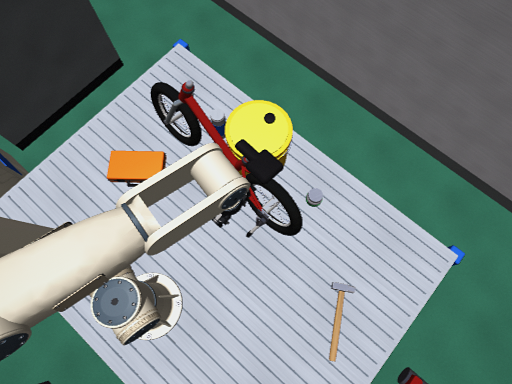

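The leg now points down and outwards, with its foot at (262,160) in the wrist view. I'll check its angle against the prediction and compute the tube grip.

```bash
python3 - <<'E'
from h import *
import leg
for q in(1.6,1.8,1.945): 
    d=Ro.from_rotvec(leg.ax*q).apply(leg.f0); P=leg.R.apply(leg.piv+d)+leg.t+leg.corr;print(q,P,proj("w8.npz",[P])[0],proj("scene",[P])[0])
for lean in (.19,.215):
  R,t=pose([551.5,155.5,-.032,lean])
  g=R.apply([0,65,269])+t; print("grip",g,"x",R.apply([1,0,0]),"z",R.apply([0,0,1]))
  for sx in(30,45): P=R.apply([sx,65,250])+t;print("right finger",P,np.hypot(*(P[:2]-[746.5,93])))
# tube in w8/top: axis point predicted
  print([proj("top",[R.apply(b)+t])[0] for b in([0,65,269],[0,-80,190],[0,205,345])])
E
```

```text
1.6 [ 443.828 -157.267   40.687] [259.169 186.231] [255.35  243.294]
1.8 [ 441.847 -133.41    39.931] [257.844 173.54 ] [250.515 239.79 ]
1.945 [ 441.357 -116.19    42.221] [257.473 164.489] [247.184 236.958]
grip [604.357 218.841 264.159] x [ 0.982 -0.031 -0.189] z [ 0.189 -0.006  0.982]
right finger [630.215 218.014 239.835] 170.73526815424557
right finger [644.938 217.542 237.002] 160.70365111994437
[array([163.845, 182.751]), array([208.402, 191.   ]), array([116.08 , 173.931])]
grip [610.941 218.631 262.807] x [ 0.976 -0.031 -0.213] z [ 0.213 -0.007  0.977]
right finger [636.183 217.822 237.844] 166.5844826070915
right finger [650.831 217.354 234.643] 156.8963163772057
[array([164.031, 180.842]), array([208.489, 189.713]), array([116.412, 171.366])]
```

```bash
python3 -m inch '[[0.8,48,10,-10,0,0,0],[0.8,48,15,-10,0,0,0],[0.8,48,20,-10,3,0,0],[0.8,48,25,-5,0,0,0],[0.8,48,30,0,0,0,0],[0.8,40,30,0,4,0,0],[0.8,0,20,0,4,0,0],[0.8,0,0,0,4,0,0]]'; python3 - <<'E'
from h import *
s=r.sense();print(s["eef_pos"],s["tcp_rot"],s["contact_force"],s["opening"])
np.savez("w9.npz",p=s["eef_pos"],q=s["tcp_rot"])
im=viewer.grab_frame("wrist");cv2.imwrite("pics/w9.png",im[:,:,::-1])
E
```

```text
clock: 7.6
eef_pos: [574.7, 173.9, 429.8]
tcp_rot: [-2.923, 0.033, 1.543]
contact_force: [-0.2, -0.1, -0.3]
opening: 0.798
[574.687 173.934 429.756] [-2.923  0.033  1.543] [-0.165 -0.149 -0.293] 0.7975446846786509
```

View pics/w9.png

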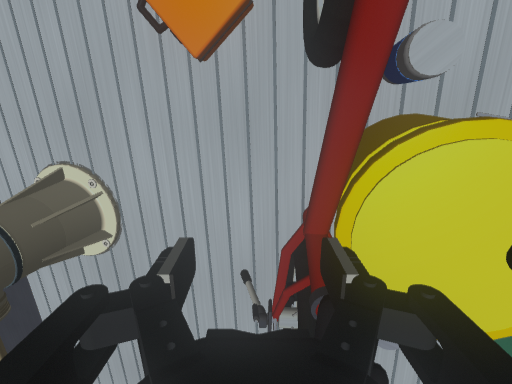

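The wrist view shows the red tube running from (385,0) to (320,225), with the pail's rim to its right. I'll use the tube's mid-line to settle the lean.

```bash
python3 - <<'E'
from h import *
im=cv2.imread("pics/w9.png");h=cv2.cvtColor(im,cv2.COLOR_BGR2HSV)
m=cv2.inRange(h,(0,150,60),(6,255,255))|cv2.inRange(h,(174,150,60),(180,255,255))
for y in(20,60,100,140,180,210):
    x=np.where(m[y])[0];x=x[x>290];print(y,x.min(),x.max(),(x.min()+x.max())/2)
for lean in(.18,.19,.2,.21,.22):
    R,t=pose([551.5,155.5,-.032,lean]);s=np.linspace(0,1,400)[:,None]
    P=R.apply(np.array([0,-80,190])+s*np.array([0,285,155]))+t;uv=proj("w9.npz",P)
    o=np.argsort(uv[:,1]);print(lean,np.interp([20,60,100,140,180,210],uv[o,1],uv[o,0]))
E
```

```text
20 350 400 375.0
60 343 387 365.0
100 337 372 354.5
140 328 359 343.5
180 319 343 331.0
210 311 333 322.0
0.18 [341.064 334.064 327.064 320.065 313.065 307.815]
0.19 [345.542 337.956 330.37  322.784 315.198 309.509]
0.2 [350.012 341.841 333.67  325.499 317.329 311.2  ]
0.21 [354.473 345.719 336.964 328.209 319.454 312.888]
0.22 [358.923 349.586 340.249 330.912 321.575 314.572]
```

```bash
python3 -m inch '[[0.8,40,20,0,0,0,0],[0.8,0,0,0,0,0,0],[0.8,0,0,0,0,0,0]]'; python3 - <<'E'
from h import *
s=r.sense();print(s["eef_pos"],s["tcp_rot"],s["contact_force"],s["opening"])
np.savez("w10.npz",p=s["eef_pos"],q=s["tcp_rot"])
im=viewer.grab_frame("wrist");cv2.imwrite("pics/w10.png",im[:,:,::-1])
im=viewer.grab_frame("top");cv2.imwrite("pics/t10.png",im[:,:,::-1])
a=cv2.imread("pics/t10.png")[140:240,60:310]; cv2.imwrite("pics/t10c.png",cv2.resize(a,None,fx=3.2,fy=3.2,interpolation=cv2.INTER_CUBIC))
E
```

```text
clock: 7.95
eef_pos: [598.3, 209.2, 416.9]
tcp_rot: [-2.913, 0.037, 1.538]
contact_force: [0.2, -0.3, 0.7]
opening: 0.803
[598.282 209.181 416.85 ] [-2.913  0.037  1.538] [ 0.168 -0.335  0.711] 0.8026072229972923
```

View pics/w10.png

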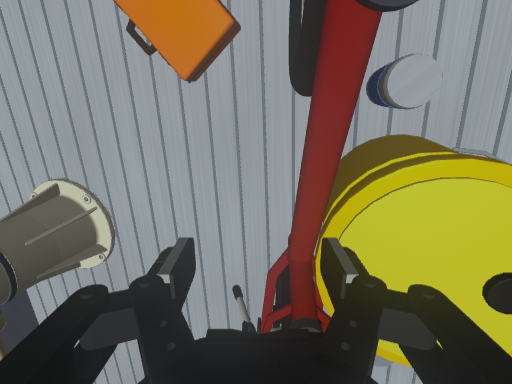

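View pics/t10c.png

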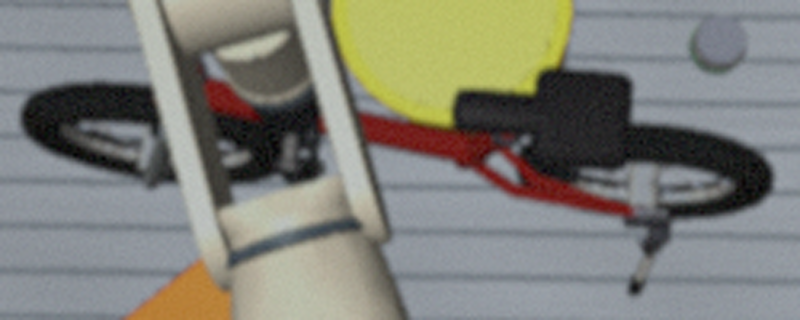

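```bash
python3 - <<'E'
from h import *
def mids(f):
    im=cv2.imread(f);h=cv2.cvtColor(im,cv2.COLOR_BGR2HSV)
    m=cv2.inRange(h,(0,150,60),(6,255,255))|cv2.inRange(h,(174,150,60),(180,255,255)); o=[]
    for y in(40,80,120,160,200):
        x=np.where(m[y])[0];x=x[x>280];o.append((x.min(),x.max()+1))
    return np.array(o)
# each edge pair -> mid plane: intersect axis line from w9 and w10 planes
planes=[]
for n in("w9","w10"):
    e=mids(f"pics/{n}.png");print(n,e.tolist())
    C=[];D=[]
    for y,(a,b) in zip((40,80,120,160,200),e):
        c,d1=ray(n+".npz",(a-.5,y));_,d2=ray(n+".npz",(b-.5,y));d=d1+d2;D.append(d/np.linalg.norm(d))
    nn=np.linalg.svd(np.array(D))[2][2];planes.append((nn,c))
for n,c in planes: print("plane",n)
# plane offset of model grip pt for various leans
for lean in(.19,.2,.21,.22):
    for yaw in(-.032,):
        R,t=pose([551.5,155.5,yaw,lean])
        print(lean,[[float(nn@(R.apply(p)+t-c)) for p in([0,-80,190],[0,65,269],[0,205,345])] for nn,c in planes])
print(proj("w10.npz",[[746.5,93,245]]),proj("w9.npz",[[746.5,93,245]]))
# hub top: spray can lid etc
E
```

```text
w9 [[346, 394], [340, 380], [333, 367], [323, 352], [313, 338]]
w10 [[321, 373], [316, 362], [313, 350], [307, 340], [300, 327]]
plane [-0.974  0.205 -0.096]
plane [-0.986  0.163 -0.027]
0.19 [[14.902447037654296, 18.031761230542372, 21.130155342903585], [16.784733808081736, 18.897907209088068, 20.99717712867584]]
0.2 [[13.110692029024966, 15.495013349903985, 17.87670545881328], [14.947477363499365, 16.29673887438985, 17.661106216144496]]
0.21 [[11.32441865087779, 12.966026304000792, 14.633209061651252], [13.11446579373196, 13.701580388771697, 14.332743102619414]]
0.22 [[9.543805529062029, 10.445052989430096, 11.399990498354262], [11.285882398408992, 11.112691265919747, 11.012420621638283]]
[[433.672 284.256]] [[456.184 251.419]]
```

```bash
python3 - <<'E'
from h import *
def pl(n,uv,z): c,d=ray(n,uv);return c+d*(z-c[2])/d[2]
for n,uvs in(("top",[(125,221),(145,245)]),("scene",[(165,152),(164,181)]),("w10.npz",[(240,27),(191,82)]),("w9.npz",[(253,5),(202,61)])):
    print(n,[pl(n,u,51)[:2] for u in uvs])
# spray can top circle
print("can",pl("w10.npz",(415,81),170)[:2],pl("w9.npz",(436,50),170)[:2],pl("top",(150,155),170)[:2],pl("scene",(218,121),170)[:2])
print("steer check top only z=414",pl("top",(118.1,161.6),414)[:2],pl("scene",(189,84.4),414)[:2])
for n in("top","scene"):
  im=cv2.imread("pics/%s0.png"%n);h=cv2.cvtColor(im,cv2.COLOR_BGR2HSV)
  m=cv2.inRange(h,(0,150,60),(6,255,255))|cv2.inRange(h,(174,150,60),(180,255,255));
  if n=="top":
    for x in(135,145,155,165,175,185,195):
      y=np.where(m[100:230,x])[0]+100;print(x,y.min(),y.max())
for lean in(.19,.21,.23):
    R,t=pose([551.5,155.5,-.032,lean]);s=np.linspace(0,1,400)[:,None]
    uv=proj("top",R.apply(np.array([0,-80,190])+s*np.array([0,285,155]))+t);o=np.argsort(uv[:,0]);print(lean,np.interp([135,145,155,165,175,185,195],uv[o,0],uv[o,1]))
E
```

```text
top [array([475.862, 398.806]), array([385.931, 320.181])]
scene [array([484.185, 392.111]), array([388.912, 300.282])]
w10.npz [array([491.851, 397.635]), array([398.342, 322.135])]
w9.npz [array([490.263, 394.258]), array([396.996, 320.238])]
can [722.165 300.581] [721.484 298.334] [712.459 287.28 ] [702.023 269.013]
steer check top only z=414 [652.265 332.497] [656.818 329.363]
135 168 176
145 170 178
155 172 178
165 174 181
175 177 183
185 179 185
195 180 187
0.19 [177.429 179.278 181.127 182.975 184.824 186.673 188.522]
0.21 [175.54  177.504 179.468 181.432 183.396 185.36  187.324]
0.23 [173.662 175.74  177.819 179.897 181.975 184.053 186.132]
```

```bash
cat > tube.py <<'E'
from h import *
import sys
def tube(n,rows,lo=230,hi=400):
    im=cv2.imread(f"pics/{n}.png");h=cv2.cvtColor(im,cv2.COLOR_BGR2HSV)
    m=cv2.inRange(h,(0,150,40),(6,255,255))|cv2.inRange(h,(174,150,40),(180,255,255))
    D=[];W=[]
    for y in rows:
        x=np.where(m[y])[0];x=x[(x>lo)&(x<hi)];c,d1=ray(n+".npz",(x.min()-.5,y));_,d2=ray(n+".npz",(x.max()+.5,y));D.append((d1+d2)/np.linalg.norm(d1+d2))
        # distance from angular width across tube (perp)
        W.append((y,x.min(),x.max()))
    nn=np.linalg.svd(np.array(D))[2][2];nn*=np.sign(nn[0]);d=np.load(n+".npz")
    Rt=Ro.from_euler('xyz',d['q']);return nn,c,Rt,d['p'],W
if __name__=="__main__":
    n=sys.argv[1];nn,c,Rt,p,W=tube(n,eval(sys.argv[2]));print(W)
    a=Rt.inv().apply(nn);cc=Rt.inv().apply(c-p)
    zx=np.array([Rt.inv().apply([0,0,1])]);
    R,t=pose([551.5,155.5,-.032,.21])
    for off in(0,10): 
        g=R.apply([0,65,269])+t+[off,0,0];print("grip in tool",Rt.inv().apply(g-p))
    bz=Rt.inv().apply(R.apply([0,0,-1]));print("bike -z in tool",bz,"bike y",Rt.inv().apply(R.apply([0,1,0])),"bike x",Rt.inv().apply(R.apply([1,0,0])))
    for x in(0,10,20):
      for z in(100,130,155): print("tool x,z",x,z,"tube y",(a@cc-a[0]*x-a[2]*z)/a[1])
E
python3 tube.py w10 "range(40,200,20)"
```

```text
[(40, np.int64(321), np.int64(372)), (60, np.int64(319), np.int64(366)), (80, np.int64(316), np.int64(361)), (100, np.int64(315), np.int64(355)), (120, np.int64(313), np.int64(349)), (140, np.int64(310), np.int64(344)), (160, np.int64(307), np.int64(339)), (180, np.int64(304), np.int64(333))]
grip in tool [ 15.492  45.492 146.804]
grip in tool [ 15.822  55.223 144.526]
bike -z in tool [0.036 0.019 0.999] bike y [ 0.999 -0.009 -0.035] bike x [ 0.009  1.    -0.019]
tool x,z 0 100 tube y 46.58299450353868
tool x,z 0 130 tube y 54.30759748008658
tool x,z 0 155 tube y 60.74476662720983
tool x,z 10 100 tube y 47.847483720708375
tool x,z 10 130 tube y 55.572086697256275
tool x,z 10 155 tube y 62.009255844379524
tool x,z 20 100 tube y 49.11197293787808
tool x,z 20 130 tube y 56.83657591442598
tool x,z 20 155 tube y 63.27374506154922
```

```bash
python3 -m inch '[[0.8,7,28,20,0,1,0],[0.8,7,27,20,0,1,0],[0.8,0,0,20,0,0,0],[0.8,0,0,0,0,0,0],[0.8,0,0,0,0,0,0]]'; python3 - <<'E'
from h import *
s=r.sense();print(s["eef_pos"],s["tcp_rot"],s["contact_force"],s["opening"])
np.savez("w11.npz",p=s["eef_pos"],q=s["tcp_rot"])
im=viewer.grab_frame("wrist");cv2.imwrite("pics/w11.png",im[:,:,::-1])
E
python3 tube.py w11 "range(40,200,20)"
```

```text
clock: 8.55
eef_pos: [639.0, 215.9, 348.9]
tcp_rot: [-2.921, -0.001, 1.526]
contact_force: [0.4, -0.4, 0.6]
opening: 0.8
[639.007 215.906 348.927] [-2.921 -0.001  1.526] [ 0.376 -0.395  0.569] 0.7998818889714329
[(40, np.int64(231), np.int64(291)), (60, np.int64(231), np.int64(289)), (80, np.int64(233), np.int64(287)), (100, np.int64(235), np.int64(286)), (120, np.int64(236), np.int64(284)), (140, np.int64(237), np.int64(283)), (160, np.int64(239), np.int64(282)), (180, np.int64(240), np.int64(280))]
grip in tool [ 1.394 -9.994 90.205]
grip in tool [ 1.842 -0.246 88.022]
bike -z in tool [-0.003  0.01   1.   ] bike y [ 1.    -0.012  0.003] bike x [ 0.012  1.    -0.01 ]
tool x,z 0 100 tube y 1.1499622628641704
tool x,z 0 130 tube y 1.4228873198174343
tool x,z 0 155 tube y 1.6503248672784878
tool x,z 10 100 tube y 1.160113334656664
tool x,z 10 130 tube y 1.4330383916099279
tool x,z 10 155 tube y 1.6604759390709816
tool x,z 20 100 tube y 1.1702644064491574
tool x,z 20 130 tube y 1.4431894634024214
tool x,z 20 155 tube y 1.6706270108634749
```

View pics/w11.png

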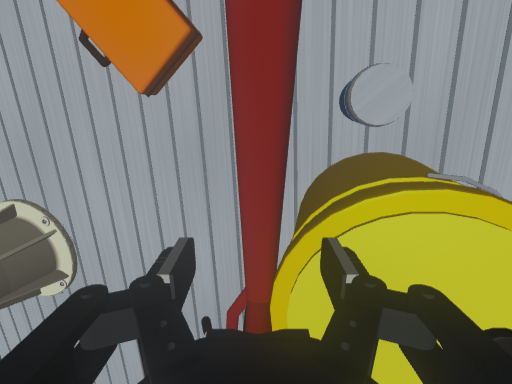

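```bash
python3 -m inch '[[0.68,0,1,15,0,0,0],[0.68,0,0,15,0,0,0],[0.68,0,0,15,0,0,0],[0.68,0,0,10,0,0,0],[0.68,0,0,0,0,0,0]]'; python3 - <<'E'
from h import *
s=r.sense();print(s["eef_pos"],s["tcp_rot"],s["contact_force"],s["opening"])
np.savez("w12.npz",p=s["eef_pos"],q=s["tcp_rot"])
im=viewer.grab_frame("wrist");cv2.imwrite("pics/w12.png",im[:,:,::-1])
E
python3 tube.py w12 "range(40,200,20)"
```

```text
clock: 9.1
eef_pos: [627.0, 216.3, 294.4]
tcp_rot: [-2.926, -0.002, 1.526]
contact_force: [0.0, -0.4, 0.3]
opening: 0.68
[626.984 216.333 294.38 ] [-2.926 -0.002  1.526] [ 0.048 -0.444  0.319] 0.6797805856104888
[(40, np.int64(231), np.int64(311)), (60, np.int64(231), np.int64(308)), (80, np.int64(231), np.int64(305)), (100, np.int64(231), np.int64(302)), (120, np.int64(231), np.int64(300)), (140, np.int64(231), np.int64(298)), (160, np.int64(231), np.int64(296)), (180, np.int64(231), np.int64(294))]
grip in tool [  1.499 -10.352  34.299]
grip in tool [ 1.944 -0.593 32.164]
bike -z in tool [-0.005  0.005  1.   ] bike y [ 1.    -0.012  0.005] bike x [ 0.012  1.    -0.005]
tool x,z 0 100 tube y 1.824261202448105
tool x,z 0 130 tube y 2.7246636545296385
tool x,z 0 155 tube y 3.4749990312642494
tool x,z 10 100 tube y 2.3561645417913493
tool x,z 10 130 tube y 3.2565669938728825
tool x,z 10 155 tube y 4.006902370607494
tool x,z 20 100 tube y 2.8880678811345937
tool x,z 20 130 tube y 3.788470333216127
tool x,z 20 155 tube y 4.538805709950738
```

View pics/w12.png

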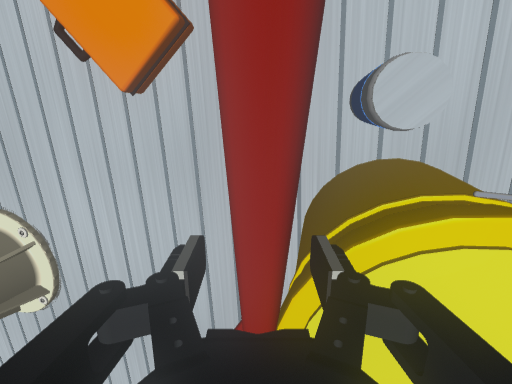

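```bash
python3 -m inch '[[0.68,0,1,12,0,0,0],[0.68,0,0,12,0,0,0],[0.68,0,0,7,0,0,0],[0.68,0,0,0,0,0,0]]'; python3 - <<'E'
from h import *
s=r.sense();print(s["eef_pos"],s["tcp_rot"],s["contact_force"],s["opening"])
im=viewer.grab_frame("wrist");cv2.imwrite("pics/w13.png",im[:,:,::-1])
E
```

```text
clock: 9.55
eef_pos: [621.8, 217.0, 262.9]
tcp_rot: [-2.929, -0.003, 1.526]
contact_force: [-0.6, -0.0, 0.2]
opening: 0.68
[621.833 217.01  262.946] [-2.929 -0.003  1.526] [-0.578 -0.018  0.215] 0.6802891918003987
```

View pics/w13.png

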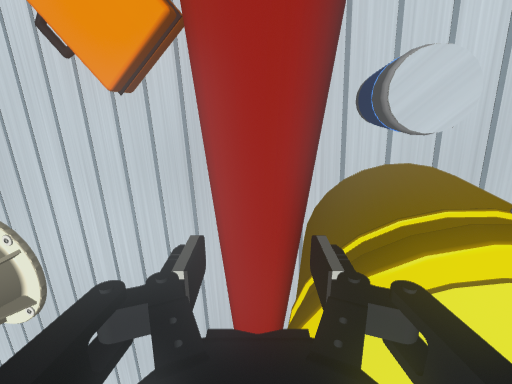

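The tube sits centred between the pads, with edges at about (222,270) and (300,270) and no contact yet. I'll close on it.

```bash
python3 -m inch '[[0.5,0,0,0,0,0,0],[0.42,0,0,0,0,0,0],[0.36,0,0,0,0,0,0],[0.2,0,0,0,0,0,0],[0.2,0,0,0,0,0,0],[0.2,0,0,0,0,0,0]]' 80;python3 -m inch '[[0.0,0,0,0,0,0,0],[0.0,0,0,0,0,0,0],[0.0,0,0,0,0,0,0]]'; python3 - <<'E'
from h import *
s=r.sense();print(s["eef_pos"],s["tcp_rot"],s["contact_force"],s["wrist_torque"],s["opening"])
im=viewer.grab_frame("wrist");cv2.imwrite("pics/w14.png",im[:,:,::-1])
E
```

```text
clock: 10.2
eef_pos: [622.7, 217.2, 264.4]
tcp_rot: [-2.931, -0.004, 1.526]
contact_force: [-0.4, 0.7, -0.9]
opening: 0.376
clock: 10.5
eef_pos: [622.7, 217.2, 264.4]
tcp_rot: [-2.93, -0.004, 1.526]
contact_force: [1.2, 0.6, -1.2]
opening: 0.374
[622.716 217.219 264.362] [-2.93  -0.004  1.526] [ 1.185  0.569 -1.21 ] [ 0.012 -0.119 -0.061] 0.3741104707565023
```

View pics/w14.png

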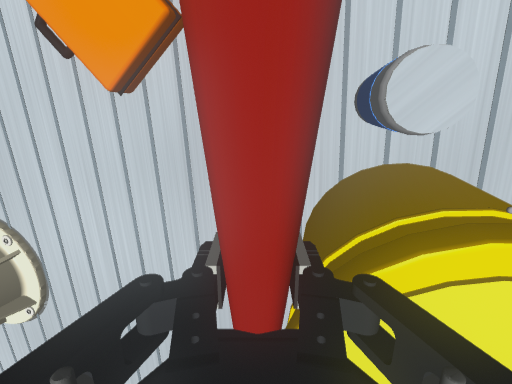

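```bash
python3 -m inch '[[0,0,-5,0.1,-1,0,0],[0,0,-7,0.1,-1.5,0,0],[0,0,-9,0.15,-2,0,0],[0,0,0,0,0,0,0]]'; python3 - <<'E'
from h import *
s=r.sense();print(s["eef_pos"],s["tcp_rot"],s["contact_force"],s["wrist_torque"],s["opening"])
for n in("top","scene"):
  im=viewer.grab_frame(n);cv2.imwrite(f"pics/{n}15.png",im[:,:,::-1])
a=cv2.imread("pics/top15.png")[140:240,60:310]; cv2.imwrite("pics/t15c.png",cv2.resize(a,None,fx=3.2,fy=3.2,interpolation=cv2.INTER_CUBIC))
E
```

```text
clock: 10.95
eef_pos: [600.4, 218.6, 267.5]
tcp_rot: [-3.013, -0.005, 1.526]
contact_force: [1.5, 0.1, -4.1]
opening: 0.375
[600.394 218.558 267.502] [-3.013 -0.005  1.526] [ 1.465  0.135 -4.061] [-0.146 -0.246 -0.019] 0.3754370673234133
```

View pics/t15c.png

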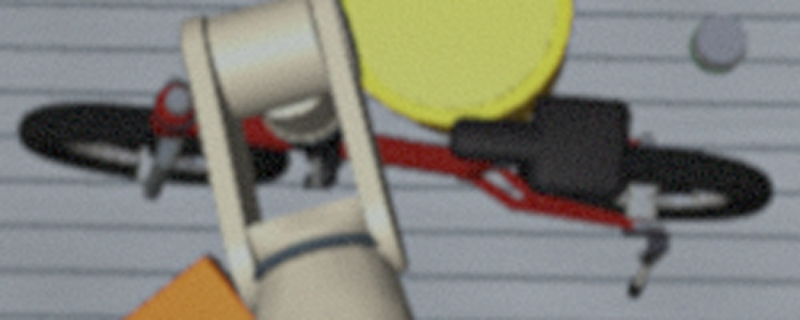

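```bash
python3 -m inch '[[0,0,-6,0.3,-1.2,0,0],[0,0,-8,0.4,-1.8,0,0],[0,0,-8,0.4,-1.8,0,0],[0,0,-4,0.3,-1,0,0],[0,0,0,0,0,0,0]]'; python3 - <<'E'
from h import *
s=r.sense();print(s["eef_pos"],s["tcp_rot"],s["contact_force"],s["wrist_torque"],s["opening"])
for n in("top","scene"):
  im=viewer.grab_frame(n);cv2.imwrite(f"pics/{n}16.png",im[:,:,::-1])
a=cv2.imread("pics/top16.png")[140:240,60:310]; cv2.imwrite("pics/t16c.png",cv2.resize(a,None,fx=3.2,fy=3.2,interpolation=cv2.INTER_CUBIC))
a=cv2.imread("pics/scene16.png")[70:260,140:340]; cv2.imwrite("pics/s16c.png",cv2.resize(a,None,fx=3,fy=3,interpolation=cv2.INTER_CUBIC))
E
```

```text
clock: 11.55
eef_pos: [573.5, 220.2, 268.8]
tcp_rot: [-3.115, -0.006, 1.525]
contact_force: [-0.6, 0.8, -2.9]
opening: 0.376
[573.526 220.168 268.826] [-3.115 -0.006  1.525] [-0.599  0.847 -2.926] [0.039 0.313 0.079] 0.3759928612868619
```

View pics/t16c.png

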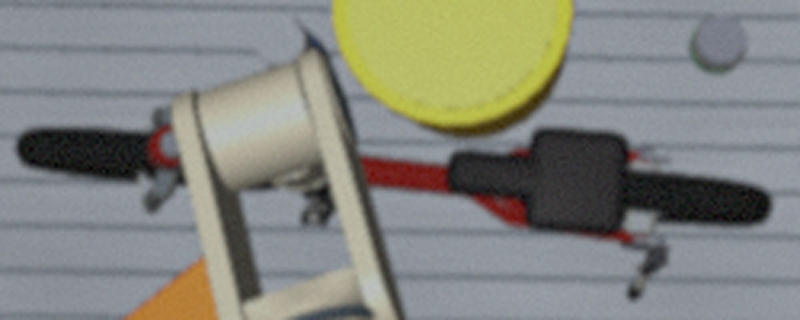

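View pics/s16c.png

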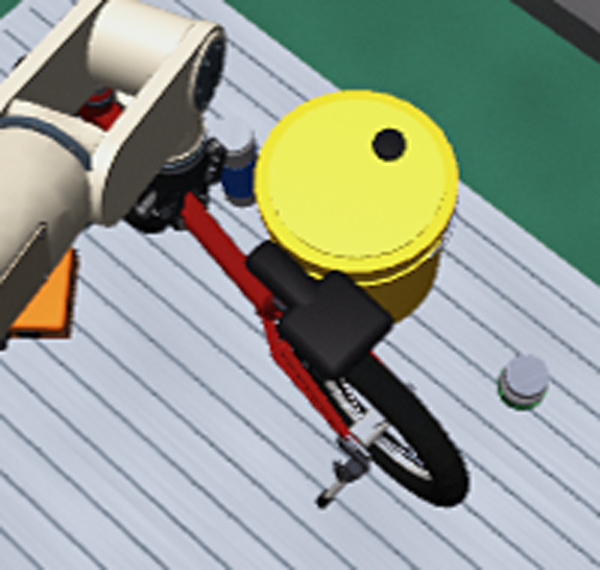

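```bash
python3 - <<'E'
from h import *
t=lambda x,y:(60+x/3.2-.34,140+y/3.2-.34); s=lambda x,y:(140+x/3-.33,70+y/3-.33)
def pl(n,uv,z): c,d=ray(n,uv);return c+d*(z-c[2])/d[2]
F=pl("top",t(18,148),148);B=pl("top",t(770,203),148)
print("tyre ends",F,B,np.hypot(*(F-B)[:2]),"yaw",-(F-B)[0]/(F-B)[1])
line=lambda y:np.interp(y,[B[1],F[1]],[B[0],F[0]])
for nm,uv,z in(("sbr",(628,132),352),("sbl",(628,232),352),("saddle back",(628,182),352),("nose",(452,173),345),("steer",(170,145),433)):
    P=pl("top",t(*uv),z);print(nm,P,"lean",(P[0]-line(P[1]))/(z-148))
# same at start: 
F0=pl("top",t(22,115),148);B0=pl("top",t(773,172),148);line=lambda y:np.interp(y,[B0[1],F0[1]],[B0[0],F0[0]]);print(F0,B0)
for nm,uv,z in(("saddle back",(632,119),347),("nose",(457,108),338),("steer",(187,70),424)):
    P=pl("top",t(*uv),z);print(nm,P,"lean",(P[0]-line(P[1]))/(z-148))
E
```

```text
tyre ends [598.429 591.97  148.   ] [ 548.68  -257.254  148.   ] 850.6802281240223 yaw -0.05858190817179465
sbr [606.441 -87.254 352.   ] lean 0.23432705708537646
sbl [507.247 -88.453 352.   ] lean -0.25157699375254466
saddle back [556.71  -87.855 352.   ] lean -0.009279416193771905
nose [563.546  86.756 345.   ] lean -0.026834006905244973
steer [579.453 340.402 433.   ] lean -0.014871198031454968
[635.837 589.168 148.   ] [ 584.057 -260.523  148.   ]
saddle back [620.035 -91.272 347.   ] lean 0.12896403392224284
nose [629.336  83.78  338.   ] lean 0.12788315742989137
steer [651.05  329.741 424.   ] lean 0.11240037990363161
```

```bash
cat > lean.py <<'E'
from h import *
import sys
def pl(n,uv,z): c,d=ray(n,uv);return c+d*(z-c[2])/d[2]
f=sys.argv[1]
g=cv2.cvtColor(cv2.imread(f),cv2.COLOR_BGR2GRAY).astype(float)
ay=155.5
for nm,Y0,cols in(("rear",-115,[270,274,278,282,286,290]),("front",435,[72,76,80,84,88,92,96,100])):
  for c in cols:
    col=g[150:225,c]; m=col<95
    k=np.where(m)[0]; 
    if len(k)==0: continue
    # largest run
    runs=np.split(k,np.where(np.diff(k)>1)[0]+1);q=max(runs,key=len)
    # subpixel at half level
    def sub(i,j):
        a,b=col[i],col[j];return i+(95-a)/(b-a)*(j-i)
    top=sub(q[0],q[0]-1)+150;bot=sub(q[-1],q[-1]+1)+150
    y=pl("top",(c,(top+bot)/2),148)[1];d=abs(y-Y0)
    if d>115: h=0
    h=np.sqrt(max(126**2-d**2,0))
    xr=pl("top",(c,top),148+h)[0]-22;xl=pl("top",(c,bot),148-h)[0]+22
    print(nm,c,"%.1f %.1f"%(top,bot),"y %.0f h %.0f"%(y,h),"xr %.1f xl %.1f"%(xr,xl),"lean %.3f"%((xr-xl)/(2*h) if h>40 else np.nan))
E
python3 lean.py pics/top16.png; echo; python3 lean.py pics/top0.png
```

```text
rear 270 193.6 209.5 y -147 h 122 xr 550.7 xl 550.3 lean 0.002
rear 274 194.2 209.6 y -161 h 117 xr 549.2 xl 550.0 lean -0.003
rear 278 194.6 209.9 y -176 h 110 xr 548.6 xl 548.9 lean -0.001
rear 282 195.1 210.0 y -191 h 101 xr 547.7 xl 548.2 lean -0.003
rear 286 195.6 210.4 y -205 h 88 xr 547.0 xl 546.5 lean 0.003
rear 290 196.5 210.4 y -220 h 70 xr 545.6 xl 546.2 lean -0.004
front 72 179.5 192.6 y 568 h 0 xr 600.0 xl 596.8 lean nan
front 76 179.4 193.5 y 554 h 42 xr 596.3 xl 596.4 lean -0.000
front 80 179.4 194.0 y 539 h 71 xr 593.7 xl 596.9 lean -0.022
front 84 179.4 195.0 y 525 h 88 xr 592.2 xl 594.4 lean -0.012
front 88 179.5 195.5 y 511 h 101 xr 590.9 xl 593.2 lean -0.011
front 92 179.7 196.2 y 496 h 110 xr 589.5 xl 591.5 lean -0.009
front 96 180.2 196.4 y 482 h 117 xr 587.4 xl 591.4 lean -0.017
front 100 180.5 196.6 y 468 h 122 xr 585.9 xl 591.1 lean -0.021

rear 270 178.9 191.6 y -146 h 122 xr 600.4 xl 620.6 lean -0.083
rear 274 179.5 192.0 y -161 h 117 xr 599.2 xl 619.0 lean -0.084
rear 278 180.3 192.6 y -176 h 110 xr 597.3 xl 616.2 lean -0.086
rear 282 181.1 193.6 y -190 h 101 xr 595.7 xl 611.7 lean -0.079
rear 286 182.2 195.9 y -205 h 88 xr 593.2 xl 602.2 lean -0.051
rear 290 183.7 205.6 y -220 h 70 xr 590.0 xl 564.4 lean 0.182
front 72 168.1 185.2 y 569 h 0 xr 641.3 xl 623.2 lean nan
front 76 166.8 187.4 y 555 h 38 xr 641.5 xl 618.7 lean nan
front 80 166.1 188.9 y 541 h 69 xr 640.3 xl 615.7 lean 0.179
front 84 165.6 190.4 y 526 h 87 xr 639.9 xl 611.7 lean 0.162
front 88 165.4 178.5 y 513 h 99 xr 639.0 xl 658.4 lean -0.098
front 92 165.5 178.0 y 499 h 109 xr 637.7 xl 661.7 lean -0.110
front 96 165.6 178.0 y 484 h 116 xr 636.8 xl 662.6 lean -0.111
front 100 165.6 178.3 y 470 h 121 xr 636.2 xl 662.3 lean -0.108
```

The bike measures upright: lean is about -0.005 ± 0.015 rad from both tyres. The pail gap is visible, and the stand leg still runs (650,255) to (635,290) in the top crop. I'll hold still and check again.

```bash
python3 -m inch '[[0,0,0,0,0,0,0],[0,0,0,0,0,0,0],[0,0,0,0,0,0,0],[0,0,0,0,0,0,0],[0,0,0,0,0,0,0],[0,0,0,0,0,0,0]]'; python3 - <<'E'
from h import *
s=r.sense();print(s["eef_pos"],s["tcp_rot"],s["contact_force"],s["wrist_torque"],s["opening"],s["qvel"])
im=viewer.grab_frame("top");cv2.imwrite("pics/top17.png",im[:,:,::-1])
a=im[130:240,60:310,::-1]; cv2.imwrite("pics/t17c.png",cv2.resize(a,None,fx=3.2,fy=3.2,interpolation=cv2.INTER_CUBIC))
a=viewer.grab_frame("scene")[130:260,180:340,::-1]; cv2.imwrite("pics/s17c.png",cv2.resize(a,None,fx=4,fy=4,interpolation=cv2.INTER_CUBIC))
E
python3 lean.py pics/top17.png | grep lean
```

```text
clock: 12.25
eef_pos: [575.4, 220.1, 268.7]
tcp_rot: [-3.112, -0.006, 1.524]
contact_force: [-1.8, 0.5, 1.5]
opening: 0.376
[575.37  220.058 268.746] [-3.112 -0.006  1.524] [-1.829  0.467  1.45 ] [0.09  1.005 0.213] 0.37555133499306853 [ 0.001  0.001 -0.002  0.001  0.004 -0.001]
rear 270 193.3 209.5 y -147 h 122 xr 551.8 xl 550.5 lean 0.005
rear 274 193.6 209.5 y -161 h 117 xr 551.4 xl 550.3 lean 0.005
rear 278 194.1 209.6 y -176 h 110 xr 550.4 xl 550.0 lean 0.002
rear 282 194.6 209.9 y -191 h 101 xr 549.6 xl 548.7 lean 0.004
rear 286 195.2 209.9 y -205 h 88 xr 548.4 xl 548.4 lean -0.000
rear 290 195.9 210.0 y -220 h 70 xr 547.7 xl 547.7 lean -0.000
front 72 179.1 192.4 y 568 h 0 xr 601.4 xl 597.3 lean nan
front 76 178.6 193.2 y 554 h 42 xr 599.1 xl 597.4 lean 0.021
front 80 178.7 193.7 y 539 h 71 xr 596.3 xl 597.6 lean -0.009
front 84 178.7 194.8 y 525 h 88 xr 594.7 xl 594.9 lean -0.001
front 88 179.0 195.4 y 511 h 101 xr 592.5 xl 593.8 lean -0.007
front 92 179.4 196.0 y 496 h 110 xr 590.4 xl 592.1 lean -0.008
front 96 179.6 196.3 y 482 h 117 xr 589.5 xl 591.7 lean -0.009
front 100 179.9 196.6 y 468 h 122 xr 588.0 xl 591.2 lean -0.013
```

View pics/s17c.png

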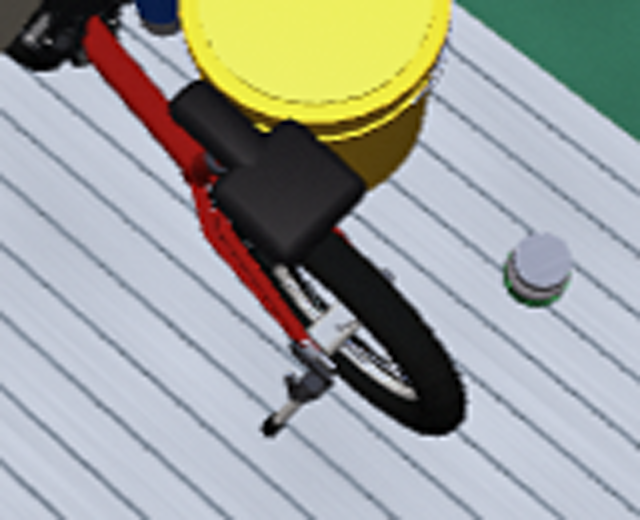

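View pics/t17c.png

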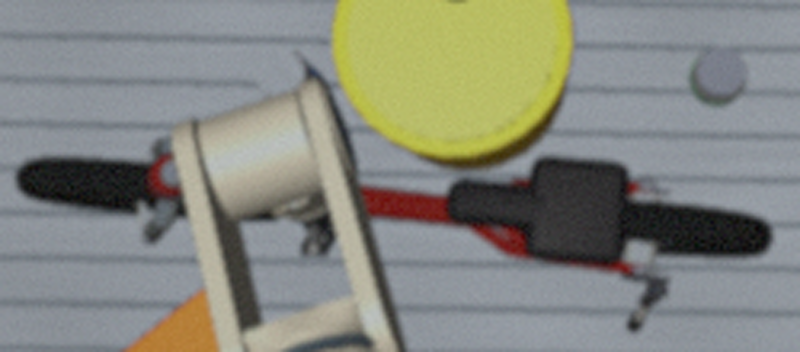

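```bash
python3 - <<'E'
from h import *
for i in range(4):
    s=r.sense();print(s["clock"],s["eef_pos"],s["tcp_rot"],s["contact_force"],s["opening"]);viewer.grab_frame("top")
order.sign_off()
E
```

```text
12.35 [575.365 220.079 268.76 ] [-3.112 -0.006  1.524] [-3.014  1.278  0.906] 0.3801252607375132
12.4 [575.353 220.061 268.761] [-3.113 -0.006  1.524] [-3.055  1.765  1.505] 0.37555010941163264
12.45 [575.36  220.043 268.747] [-3.113 -0.006  1.524] [-1.512  1.629  1.715] 0.3774192161369867
12.5 [575.34  220.057 268.758] [-3.113 -0.006  1.524] [-3.656  0.799  2.263] 0.37764269999970407
the job is handed in; nothing more can be done
```

The kickstand is down and the bike is upright in the grip. I handed the job in at 12.5 s, still gripping at the 80 N setting. `sign_off` gives no verdict, so what follows is only what I measured.

- **Stand:** I pushed the leg with the closed fingertips past its spring's centre, and it swung down by itself. The wrist view shows the foot at or just past where it should be when fully down. I did not measure its height above the bench; about 20 mm is what you would expect from an upright bike.
- **Bike:** I gripped the main tube and brought it up by about 11°. Both tyres in the last top picture put the lean within about ±0.02 rad of upright, and the gap to the pail is clear in that view.
- **Tyres:** The last wrist forces were under 5 N, so the tyres were carrying the bike's weight. I did not measure tyre lift or shift separately.
- **Stillness:** Over the last 0.15 s of readings the tool stayed within 0.1 mm.
- **Pail and other items:** The pail and grease tin look unmoved in the top pictures. The other items were not measured afterwards, but the arm showed no unexpected contact.

**Disagreements and drift:**
- My first estimate from the overhead cameras put the tube about 12 mm from where the wrist camera showed it, and gave a lean above the stated 10–12°. I relied on the wrist view for the grip.
- During 0.6 s of rows with no movement the tool crept about 2 mm. It stayed steady once the target was held.

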